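# Charge a spray flask on the sprung cradle

## Task

Charge the orange-capped spray flask with air: first turn the yellow lever of the charging station's ball valve a quarter turn to fully open, then set the orange flask upright in the sprung ring of the cradle and press it straight down until the ring is home at its stop. Finish while still holding the flask pressed down (the spring pushes it back up if you let go), with the valve still open, and leave the blue-capped flask and the other things on the bench where they stand.

Things in the scene. Friction and masses are not known exactly. Their poses are not given: they have to be found in the camera images.
- charging_station: Fixed station on a dark base plate 170 x 250 x 10 mm (x, y, z). Origin on the bench, 50 mm behind the plate's front edge, midway along it; -x front (towards the robot), +y left, z up; turned by up to 0.3 rad. At the back a grey air tank along y, top at z 72 mm (dial gauge to 110). Brass valve on the axis x 0, y +65 mm; cradle on x 0, y -65 mm: aluminium housing, 88 mm wide, top at z 52 mm.
- lever_hinge (a point): Point on the vertical axis of the valve lever, at the lever's middle height, 73 mm above the bench; fixed to the station.
- lever_grip (a point): Middle of the lever's yellow sleeve (58 long, 15 wide, 11 mm thick), 60 mm from the hinge; moves with it. The level lever ends 86 mm from the hinge. Open, pipe fittings lie about 24 mm under it, out to 52 mm from the hinge; else it is free beneath. Pinch it across its width from above or push it sideways; it resists with about 0.12 N m and stays where left.
- valve_lever (a joint): Angle of the valve lever, rad: 0 closed (lever points to the station's front, its -x), 1.571 fully open at the stop (lever points to the station's +y, along the pipe, away from the cradle). It grows clockwise seen from above.
- ring_rim (a point): Centre of the upper rim of the sprung ring, 78 mm above the bench when up; moves with it. Black rubber rim, yellow skirt, outside diameter 70 mm, hole diameter 46 mm, standing 26 mm out of the housing when up. A seated flask has its ball body in the hole and its underside about 5 mm below this point.
- spring_ring (a joint): How far the ring is pressed down, m: 0 up, 0.024 home at the stop (its rim then stands 2 mm above the housing). A spring holds it up with about 7 N at the top and 15 N when home; a flask's weight alone does not sink it.
- orange_flask: Loose spray flask, ORANGE cap and line round its middle, 106 mm tall, 0.15 to 0.3 kg, standing on the bench. Origin at the centre of its underside, z up its axis. Ball-shaped aluminium body (diameter 64 mm, centre at z 27, flat foot 34 mm across), steel neck with dark grooves (diameter 27 mm, z 56 to 92), cap (diameter 34 mm) with a flat top.
- orange_flask_neck (a point): Point on the axis of the orange flask in its neck, 78 mm above its underside: a place to grip it.
- blue_flask: The same kind of flask with a BLUE cap and line; to be left standing. Origin at the centre of its underside.
- paste_tin_2: Small loose white tin, 46 mm across, 30 mm high, standing left of the station; to be left. Origin at its underside.
- marker: Loose marker pen with a blue cap, 130 mm long, lying at the right; to be left. Between it and the work two thin black poles rise from the bench's front edge straight ahead of the robot, a desk lamp's (x 0.31, y +0.05 m, 0.8 m tall) and a drawing holder's to its right: an arm coming from the right must swing over or behind them, folded back or raised, and then work left of them.
- spanner_19: Loose steel spanner, 169 mm long, lying right of the station; to be left.
- micrometer: Loose micrometer with a blue frame, 131 mm long, lying at the right; to be left.
Things that resemble listed ones, but are neither listed nor needed, are in the scene too. Leave any green or pink look-alike of the orange_flask alone.

How it is judged:
By the outcome, as a careful person would: the job done as asked, in the order asked, and still so for the second after the job is handed in, while the arm keeps its last pose, push and grip.
It also fails if it takes over 72 s, if anything falls off the work surface, if the arm or the gripper's body presses on something with over 40 N, if the wrist force passes 120 N, or if a joint passes its speed limit or range.

## Robot

A 6-joint arm with a two-finger parallel gripper is mounted at the origin on a cart in front of the work surface, level with it; the furniture and walls round the work are solid. World frame = base frame: x ahead of the robot, y to its left, z up, the work surface at z = 0. Lengths are in m, angles in rad, forces in N, time in s.
With the tool pointing down it reaches from about 0.275 to 0.85 m from the base axis. Payload 5.2 kg.
Tool frame: the origin (TCP) lies at the very end of the fingers, on their centre line; the grasp point (between the pads) lies 19 mm behind it; z points along the fingers, y is the direction in which the jaws open and shut (so a half turn about z gives the same grasp; the last joint's range is limited). The gripper opens to 85 mm and grips with 20 to 120 N. Pads are 22 mm wide; open, the fingers measure 114 mm over their backs; the gripper's body (76 mm by 85 mm) begins 54 mm behind the grasp point. The pads swing forward as they close: fully open they stand 13 mm farther back than shut.
Start: joints at [1.024, 0.259, 1.535, -0, 1.348, -0.203], TCP at [0.185, 0.518, 0.231] pointing down, gripper open.
Joint ranges: [-3.14, 3.14], [-0.91, 2.08], [0.19, 2.58], [-1.22, 4.36], [0.22, 2.71], [-3.12, 3.12]. Speed limits (rad/s): [2.57, 2.57, 3.14, 3.14, 3.14, 3.14].

## Interface

Orientations are given as a 3x3 rotation matrix whose columns are the frame's x, y, z axes.
In Python, from bench import robot gives the robot as it stands. The module is installed in compiled form; this text tells all that it offers.
- The arm moves only by the shell command python3 -m handwheel 'ROWS' [FORCE]. ROWS is JSON, a list of rows, each a list of 3 entries, a list of its own where there are three numbers: the closure in counts, from 0 (fully open) to 255 (shut), then the shift along the tool's x, y, z in mm, then the turn, a rotation vector about the tool's x, y, z in degrees. In form: [[claw, [dx, dy, dz], [wx, wy, wz]], ...]. A call has 1 to 10 rows; each row is the pose to reach, as a shift and turn from the pose commanded when the call began, along the tool's axes at that moment; what a row does not reach only later rows make up. A row lasts 1/12 s, in which the tool goes at most 41.7 mm and 7.16 degrees, less where a joint would pass 70% of its speed; a pose out of reach is approached as far as the arm can. A call with a gripper value outside its range is refused whole. The fingers move at their own pace and stop on an object; FORCE is the grip in N (left out, the last holds). Time passes only in rows, so rows that repeat a pose let the fingers close. It gives the time, the measured TCP pose, the force and the opening at its end, in the units of the state.
- robot.get_state(): the state, without advancing time (a new reading comes with each control period).
- robot.read_camera(name): name is "scene" or "side" or "wrist"; returns (picture, depth): 420x560x3 uint8, red, green, blue; 420x560 float32, m along the optical axis (not along the pixel's ray), 0 where there is no reading.
- robot.camera_model(name): a dict with "fov_y" (degrees; the focal length in pixels is half the picture's height over the tangent of half this angle, whatever the lens; pixels are square), "cx", "cy" (the principal point, pixels), "view" (4x4, takes a point from world to camera coordinates). Camera axes: x right, y up, looking along -z (the intrinsics and any distortion apply to the point x, -y, -z); pixel columns grow to the right and rows downward; lengths in m; the calibration is good to about 2 mm. A picture is of the moment at which its call begins: read the wrist's pose just before it. camera_model takes no time and is no camera call; for the wrist camera it gives the pose at the moment of the call.
- robot.sign_off(): hands the job in, once; it reports no verdict.
The state is a dict: "t": time; "qpos": joint angles; "dq": joint speeds; "joint_torque": joint torques, N m; "tcp_pos": TCP position; "eef_rot": TCP orientation; "force": force on the tool from outside, world axes, zero at the start; "moment": the same for the moment, N m; "grip_width": finger opening in m.
Only numpy, scipy, OpenCV 4.12 (cv2) and the standard library are available. Lean on these libraries where they do the work, as an engineer would, in place of code of your own. Each camera call takes 0.05 s, during which the arm holds its last target.

## Working session

There is one attempt and no reset: what is moved stays moved. The work goes in short steps, Python scripts to look and compute and a shell command to move; the robot and the scene stay as the last step left them, time stands still between calls to the robot, and variables do not carry over. Pictures are saved under pics/ and viewed, and the job is handed in when it is done.

```bash
mkdir -p pics; cat > h.py <<'E'
import numpy as np, cv2
from bench import robot
def snap(name,fn):
    m=robot.camera_model(name); p,d=robot.read_camera(name)
    cv2.imwrite(f'pics/{fn}.png',cv2.cvtColor(p,cv2.COLOR_RGB2BGR))
    np.savez(f'{fn}.npz',p=p,d=d,view=m['view'],f=210/np.tan(np.radians(m['fov_y'])/2),cx=m['cx'],cy=m['cy'])
    return m
def pt(fn,u,v,z=None,depth=None):
    q=np.load(f'{fn}.npz'); V=np.linalg.inv(q['view'])
    r=np.array([(u-q['cx'])/q['f'],-(v-q['cy'])/q['f'],-1.])
    if z is not None:
        o=V[:3,3]; w=V[:3,:3]@r; return o+w*(z-o[2])/w[2]
    D=depth or float(q['d'][int(round(v)),int(round(u))])
    return (V@np.r_[r*D,1])[:3]
def crop(fn,u0,v0,u1,v1,k,out):
    im=cv2.imread(f'pics/{fn}.png')[v0:v1,u0:u1]
    cv2.imwrite(f'pics/{out}.png',cv2.resize(im,None,fx=k,fy=k,interpolation=cv2.INTER_CUBIC))
def proj(fn,P):
    q=np.load(f'{fn}.npz'); c=q['view']@np.r_[P,1]
    return q['cx']+q['f']*c[0]/-c[2], q['cy']-q['f']*c[1]/-c[2]
E
python3 - <<'E'
from h import *
for n in ['scene','side','wrist']:
    m=snap(n,n+'1'); print(n,{k:np.round(v,3) if not isinstance(v,str) else v for k,v in m.items()})
s=robot.get_state(); print(s)
E
```

```text
scene {'fov_y': np.float64(48.65), 'cx': np.float64(276.674), 'cy': np.float64(215.091), 'view': array([[ 3.800e-02,  9.990e-01,  1.900e-02, -1.890e-01],
       [-4.770e-01,  1.000e-03,  8.790e-01,  1.530e-01],
       [ 8.780e-01, -4.200e-02,  4.760e-01, -1.654e+00],
       [ 0.000e+00,  0.000e+00,  0.000e+00,  1.000e+00]])}
side {'fov_y': np.float64(42.816), 'cx': np.float64(286.691), 'cy': np.float64(209.563), 'view': array([[ 0.554,  0.833, -0.019, -0.407],
       [-0.496,  0.348,  0.796,  0.122],
       [ 0.669, -0.431,  0.605, -1.627],
       [ 0.   ,  0.   ,  0.   ,  1.   ]])}
wrist {'fov_y': np.float64(70.309), 'cx': np.float64(274.54), 'cy': np.float64(206.887), 'view': array([[ 0.336,  0.942, -0.001, -0.55 ],
       [-0.89 ,  0.317, -0.328,  0.043],
       [-0.308,  0.111,  0.945, -0.381],
       [ 0.   ,  0.   ,  0.   ,  1.   ]])}
{'t': 0.15, 'qpos': array([ 1.02421371e+00,  2.59213041e-01,  1.53582311e+00,  1.74473548e-05,
        1.34797445e+00, -2.02821803e-01]), 'dq': array([ 0.00124594, -0.00208304, -0.00319596, -0.00266492, -0.00053508,
        0.00025523]), 'joint_torque': array([ 1.65147230e-03, -4.46389782e+01, -2.90819997e+01, -2.96749931e-04,
        8.21781607e-03,  4.78736997e-07]), 'tcp_pos': array([0.18514374, 0.51748847, 0.23064895]), 'eef_rot': array([[-9.41492400e-01,  3.37033374e-01, -7.51542132e-04],
       [ 3.37034076e-01,  9.41491681e-01, -1.20251229e-03],
       [ 3.02283890e-04, -1.38545150e-03, -9.99998995e-01]]), 'force': array([-0.92729082, -0.34026699,  0.54610887]), 'moment': array([0.04254412, 0.00795106, 0.03355952]), 'grip_width': 0.08533638162842162}
```

View pics/scene1.png

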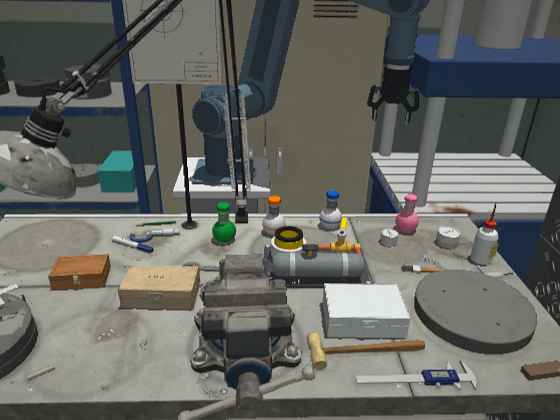

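View pics/side1.png

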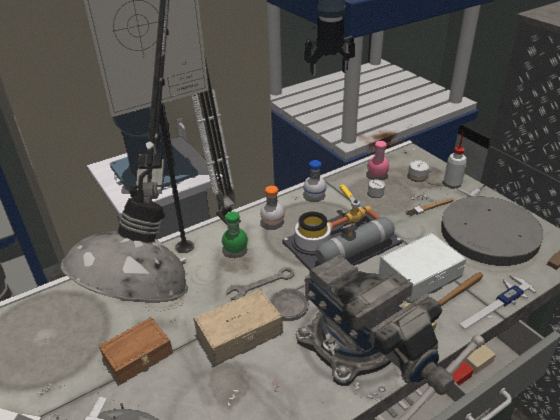

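View pics/wrist1.png

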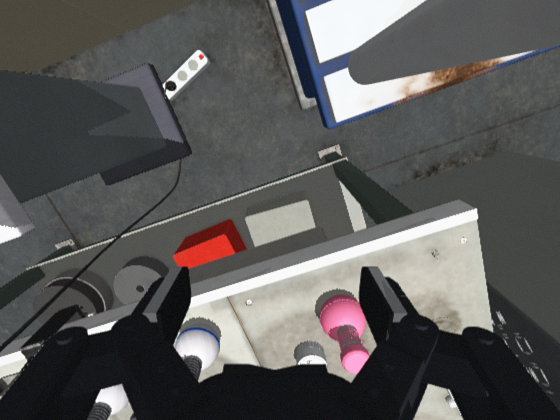

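The orange-cap flask is at scene (273,218) and side (272,208). The blue flask is at scene (332,213), with green and pink look-alikes at (223,225) and (407,215). I'll enlarge to confirm.

```bash
python3 - <<'E'
from h import *
crop('scene1',200,180,380,300,4.4,'c1')
crop('side1',220,150,420,280,4,'c2')
E
```

```text
(no output)
```

View pics/c1.png

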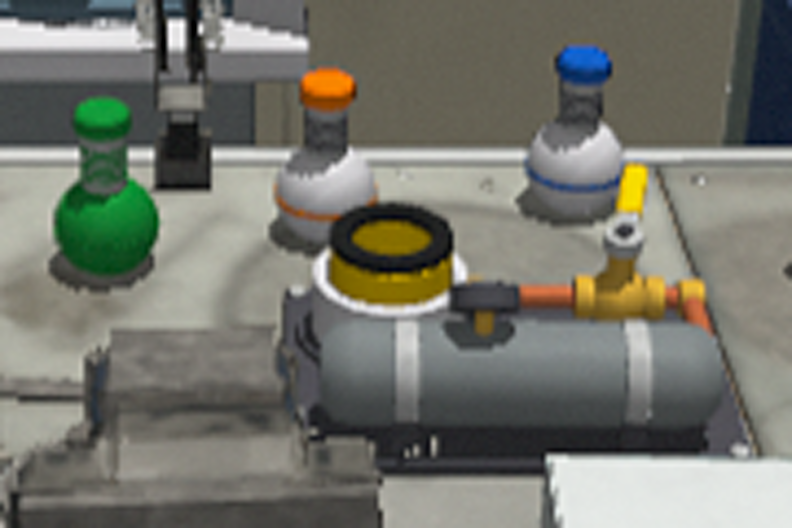

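View pics/c2.png

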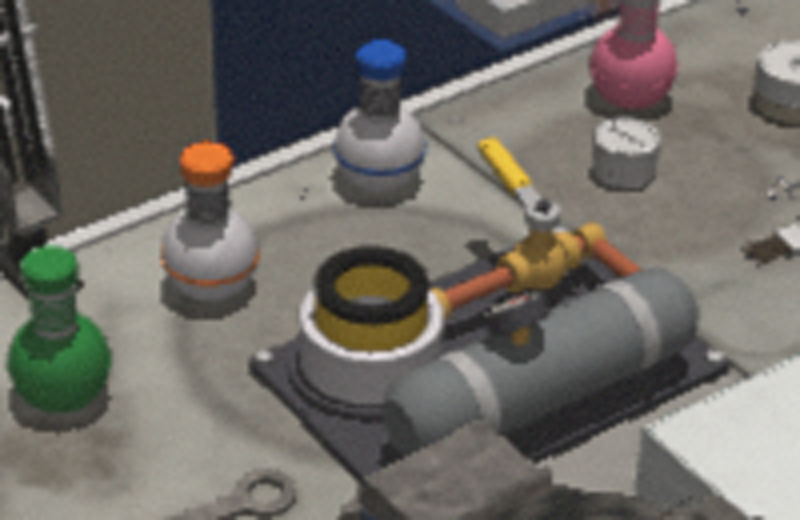

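```bash
python3 - <<'E'
from h import *
print({k:v for k,v in robot.camera_model('scene').items() if k not in('view',)}, robot.camera_model('wrist').keys())
S='scene1';D='side1'
for n,a,b,z in [('orange',(274.5,197.3),(271.75,188),.106),('ring',(289.1,233.9),(313,220.5),.078),('hub',(342,232.7),(355.5,201.5),.08),('leverend',(344.5,218.2),(342,185.75),.076),('blue',(332.5,192.2),(315,162.3),.106)]:
    print(n,pt(S,*a,z=z).round(4),pt(D,*b,z=z).round(4))
# dist depth at points
for n,a,b in [('orangecap',(274.5,201),(271.75,191)),('ringrim front',(289,242),(313,229)),('leversleeve',(343.5,222),(346,190))]:
    print(n,pt(S,*a).round(4),pt(D,*b).round(4))
# plate corners side: front-right, back-left
for n,b in [('fr',(220+252/4,150+362/4)),('bl',(220+735/4,150+362/4)) ]: print(n,pt(D,*b,z=.01).round(4))
E
```

```text
{'fov_y': 48.650190315306645, 'cx': 276.6742131289888, 'cy': 215.0910050825701} dict_keys(['fov_y', 'cx', 'cy', 'view'])
orange [0.4177 0.1657 0.106 ] [0.4217 0.1652 0.106 ]
ring [0.5621 0.1969 0.078 ] [0.5598 0.1941 0.078 ]
hub [0.5605 0.3268 0.08  ] [0.5607 0.3247 0.08  ]
leverend [0.4798 0.3468 0.076 ] [0.4824 0.3439 0.076 ]
blue [0.3859 0.3265 0.106 ] [0.3868 0.3254 0.106 ]
orangecap [0.4351 0.1652 0.1037] [0.4337 0.1577 0.1067]
ringrim front [0.5877 0.1954 0.0707] [0.5834 0.177  0.0754]
leversleeve [0.4978 0.3413 0.0747] [0.5045 0.3396 0.0768]
fr [0.513  0.1366 0.01  ]
bl [0.6842 0.3823 0.01  ]
```

```bash
cat >> h.py <<'E'
def go(target,ty=None):
    """shift (mm, tool axes) to target TCP and turn about tool z (deg) so that jaws axis makes angle th: y=(sin th,cos th)"""
    s=robot.get_state(); R=s['eef_rot']
    print('shift',(R.T@(np.array(target)-s['tcp_pos'])*1000).round(1),end=' ')
    if ty is not None:
        Rt=np.array([[-np.cos(ty),np.sin(ty),0],[np.sin(ty),np.cos(ty),0],[0,0,-1]])
        print('rotvec',np.degrees(cv2.Rodrigues(R.T@Rt)[0].ravel()).round(1),end=' ')
    print('tcp',s['tcp_pos'].round(4),'F',s['force'].round(1),'w',round(s['grip_width'],4),'t',s['t'])
E
python3 -c "
from h import *
go((.502,.340,.15),.24)"
```

```text
shift [-358.2  -60.2   80.6] rotvec [-0.1 -0.  -5.9] tcp [0.1851 0.5175 0.2306] F [-0.9 -0.3  0.5] w 0.0853 t 0.15
```

```bash
python3 -m handwheel '[[110,[-36,-6,8],[0,0,-0.6]],[110,[-72,-12,16],[0,0,-1.2]],[110,[-108,-18,24],[0,0,-1.8]],[110,[-144,-24,32],[0,0,-2.4]],[110,[-180,-30,40],[0,0,-3]],[110,[-216,-36,48],[0,0,-3.6]],[110,[-252,-42,56],[0,0,-4.2]],[110,[-288,-48,64],[0,0,-4.8]],[110,[-324,-54,72],[0,0,-5.4]],[110,[-358,-60,80],[0,0,-6]]]' 30
python3 -c "
from h import *
snap('wrist','wrist2');snap('side','side2');snap('scene','scene2');go((.502,.340,.054),.24); print(robot.get_state()['qpos'].round(3))"
```

```text
t: 0.98
tcp_pos: [0.5037, 0.3393, 0.1506]
eef_rot: [[-0.972, 0.237, -0.0], [0.237, 0.972, -0.0], [0.0, -0.0, -1.0]]
force: [0.1, 0.3, 0.3]
grip_width: 0.0488
shift [ 1.8  1.  95.8] rotvec [-0.1 -0.1 -0.2] tcp [0.5037 0.3387 0.1498] F [-0.8  0.8 -0.5] w 0.0489 t 1.1333
[ 0.408  0.423  1.504 -0.     1.217 -0.919]
```

View pics/wrist2.png

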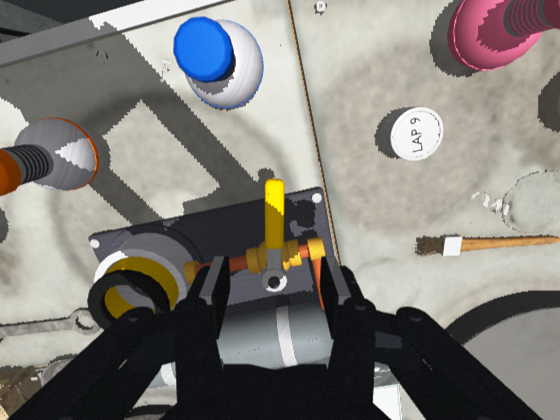

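View pics/scene2.png

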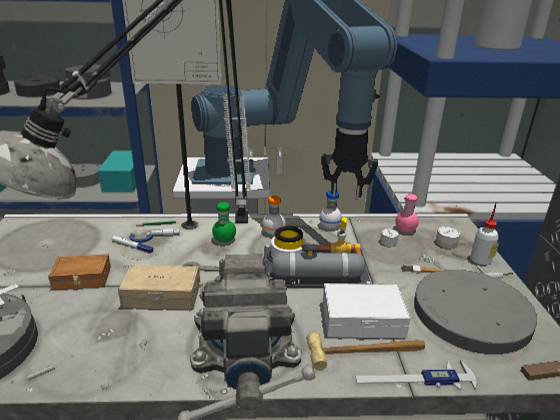

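View pics/side2.png

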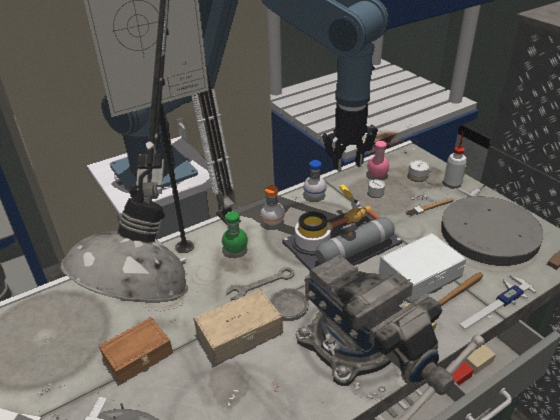

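```bash
python3 -c "
from h import *
for n,u,v,z in [('tip',274.5,181,.0785),('hub',274,282,.08),('sleeve end',275,238,.0785),('bluecap',203,50,.106)]: print(n,pt('wrist2',u,v,z=z).round(4))
for p in [(.561,.1955,.078),(.4195,.1655,.106)]: print(proj('wrist2',p))
"
```

```text
tip [0.4747 0.3468 0.0785]
hub [0.5581 0.3261 0.08  ]
sleeve end [0.5199 0.3362 0.0785]
bluecap [0.3847 0.3271 0.106 ]
(np.float64(129.71966102598543), np.float64(313.8785982393389))
(np.float64(-19.91142462623361), np.float64(175.0360197204099))
```

```bash
python3 -m handwheel '[[110,[3,1,30],[0,0,0]],[110,[3,1,60],[0,0,0]],[110,[3,1,85],[0,0,0]],[110,[3,1,95],[0,0,0]],[110,[3,1,95],[0,0,0]],[255,[3,1,95],[0,0,0]],[255,[3,1,95],[0,0,0]],[255,[3,1,95],[0,0,0]],[255,[3,1,95],[0,0,0]],[255,[3,1,95],[0,0,0]]]' 30
python3 -c "
from h import *
snap('wrist','wrist3');go((.502,.340,.054),.24)"
```

```text
t: 1.97
tcp_pos: [0.5001, 0.3423, 0.0583]
eef_rot: [[-0.971, 0.237, 0.002], [0.237, 0.971, 0.0], [-0.002, 0.001, -1.0]]
force: [-3.0, -3.0, 7.1]
grip_width: 0.0144
shift [-2.4 -1.7  4.3] rotvec [0.  0.1 0. ] tcp [0.5    0.3423 0.0583] F [-3.5 -2.6  6.4] w 0.0145 t 2.0167
```

View pics/wrist3.png

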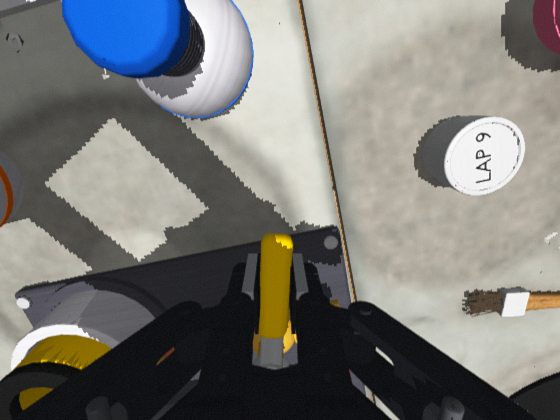

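```bash
python3 -m handwheel '[[255,[0,7,0],[0,0,7]],[255,[-2,14.5,0],[0,0,14]],[255,[-4,21.5,0],[0,0,21]],[255,[-7,28,0],[0,0,28]],[255,[-11,34.5,0],[0,0,35]],[255,[-15.5,40,0],[0,0,42]],[255,[-20.5,45.5,0],[0,0,49]],[255,[-26.5,50,0],[0,0,56]],[255,[-33,53.5,0],[0,0,63]],[255,[-39.5,56.5,0],[0,0,70]]]' 40
python3 -c "
from h import *
go((.559,.386,.054),1.571); print(robot.get_state()['qpos'].round(3))"
```

```text
t: 2.85
tcp_pos: [0.5523, 0.3851, 0.0583]
eef_rot: [[-0.104, 0.995, 0.001], [0.995, 0.104, -0.004], [-0.004, 0.0, -1.0]]
force: [-7.7, -6.2, 7.6]
grip_width: 0.0141
shift [0.2 6.8 4.3] rotvec [0.  0.2 6. ] tcp [0.5523 0.3851 0.0583] F [-7.7 -6.2  7.6] w 0.0141 t 2.85
[ 0.446  0.62   1.414 -0.005  1.109  0.344]
```

```bash
python3 -m handwheel '[[255,[0,4,0],[0,0,4]],[255,[-0.5,7,0],[0,0,6]],[255,[-0.5,10,0],[0,0,8]],[255,[-0.5,13,0],[0,0,8]],[255,[-0.5,13,0],[0,0,8]],[255,[-0.5,13,0],[0,0,8]]]'
python3 -c "
from h import *
go((.559,.386,.054),1.571); snap('wrist','wrist4');snap('scene','scene4');snap('side','side4');crop('side4',300,110,440,270,4,'c4')"
```

```text
t: 3.35
tcp_pos: [0.559, 0.3852, 0.058]
eef_rot: [[0.029, 1.0, -0.01], [1.0, -0.029, -0.007], [-0.008, -0.01, -1.0]]
force: [-19.0, -13.8, 18.5]
grip_width: 0.0142
shift [0.9 0.  4. ] rotvec [-0.6  0.4 -1.6] tcp [0.559  0.3852 0.058 ] F [-19.  -13.8  18.5] w 0.0142 t 3.35
```

View pics/wrist4.png

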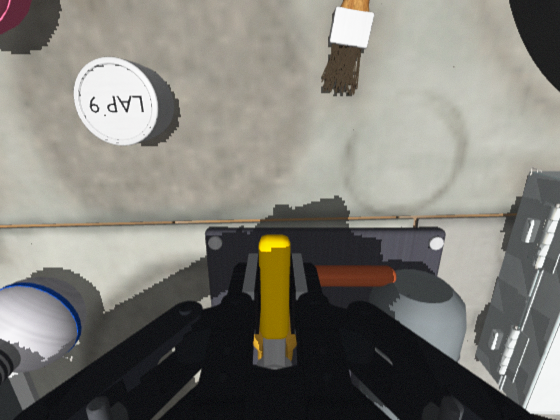

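View pics/c4.png

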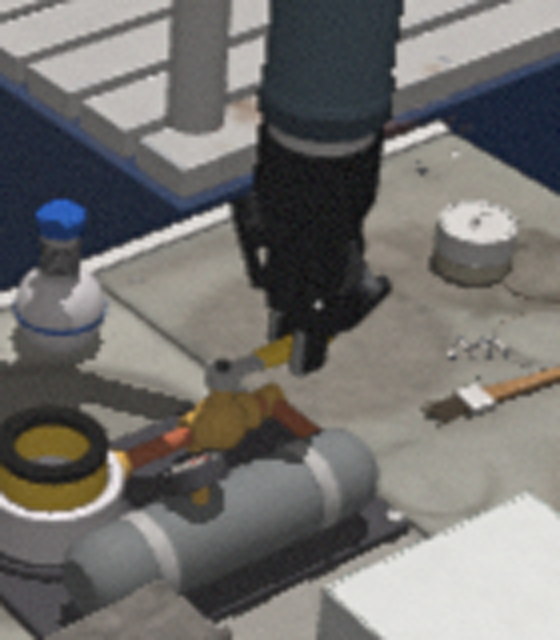

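```bash
python3 -m handwheel '[[255,[0,-3,-2],[0,0,0]],[180,[0,-6,-4],[0,0,0]],[180,[0,-6,-4],[0,0,0]],[180,[0,-6,-4],[0,0,0]],[180,[0,-6,-20],[0,0,0]],[180,[0,-6,-50],[0,0,0]],[180,[0,-6,-90],[0,0,0]],[180,[0,-6,-110],[0,0,0]]]'
python3 -c "
from h import *
snap('wrist','wrist5');snap('side','side5');go((.419,.166,.18),1.571);print(robot.get_state()['qpos'].round(3))"
```

```text
t: 4.17
tcp_pos: [0.5602, 0.3904, 0.1713]
eef_rot: [[0.029, 1.0, 0.006], [1.0, -0.029, 0.003], [0.003, 0.006, -1.0]]
force: [0.6, 0.4, 1.6]
grip_width: 0.0251
shift [-229.  -135.8  -10. ] rotvec [ 0.6 -0.3 -1.7] tcp [0.5615 0.391  0.1727] F [-0.4 -0.6 -0.1] w 0.0249 t 4.2667
[0.445 0.53  1.271 0.    1.328 0.475]
```

View pics/wrist5.png

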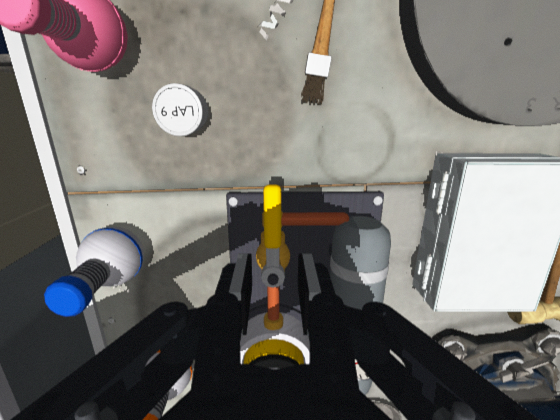

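```bash
python3 -c "
from h import *
a=pt('wrist5',272,186,z=.0785);b=pt('wrist5',273,279,z=.08);print(a,b,np.arctan2((a-b)[1],-(a-b)[0]))
a=pt('wrist5',235,202,z=.01);b=pt('wrist5',377,201,z=.01);print('plate edge',a,b)
"
```

```text
[0.55983097 0.41180607 0.0785    ] [0.55802568 0.32511793 0.08      ] 1.5916183740927452
plate edge [0.51889492 0.37705961 0.01      ] [0.67148678 0.37351868 0.01      ]
```

```bash
python3 -m handwheel '[[120,[-28,-17,-1],[0,0,0]],[60,[-56,-34,-2],[0,0,-1]],[60,[-84,-51,-3],[0.3,0,-1]],[60,[-112,-68,-4],[0.6,-0.3,-1.7]],[60,[-140,-85,-5],[0.6,-0.3,-1.7]],[60,[-168,-102,-6],[0.6,-0.3,-1.7]],[60,[-196,-119,-7],[0.6,-0.3,-1.7]],[60,[-215,-130,-9],[0.6,-0.3,-1.7]],[60,[-229,-136,-10],[0.6,-0.3,-1.7]],[60,[-229,-136,-10],[0.6,-0.3,-1.7]]]' 60
python3 -c "
from h import *
snap('wrist','wrist6');snap('side','side6');snap('scene','scene6');go((.4195,.1655,.059),1.571);print(robot.get_state()['qpos'].round(3))"
```

```text
t: 5.1
tcp_pos: [0.4142, 0.1624, 0.1761]
eef_rot: [[0.002, 1.0, -0.011], [1.0, -0.002, -0.006], [-0.006, -0.011, -1.0]]
force: [-0.1, 0.3, -0.6]
grip_width: 0.0652
shift [  1.5   4.4 117.3] rotvec [-0.6  0.3 -0. ] tcp [0.4162 0.1645 0.1763] F [-0.5  0.1 -0.7] w 0.0651 t 5.25
[ 0.129  0.129  1.842 -0.003  1.181  0.131]
```

View pics/wrist6.png

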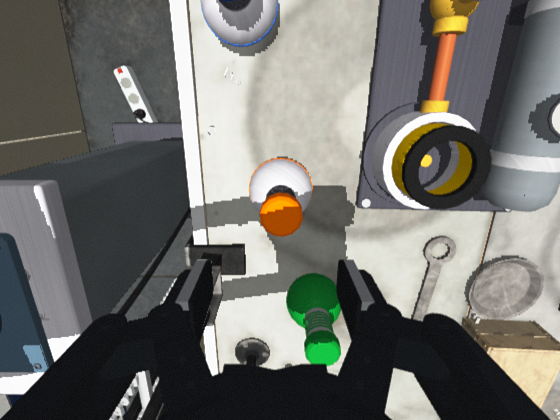

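View pics/side6.png

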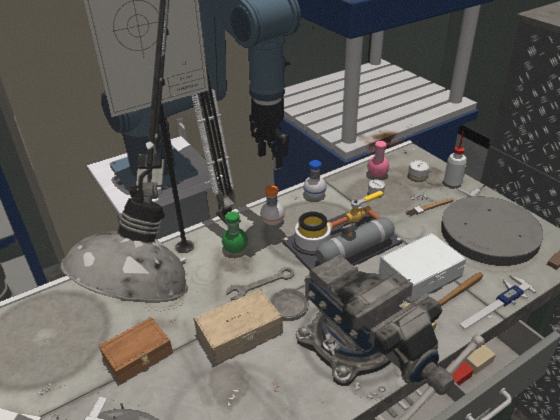

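View pics/scene6.png

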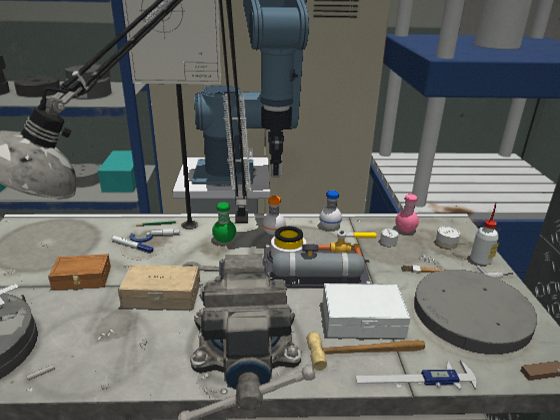

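```bash
python3 -c "
from h import *
print(proj('wrist6',(.4195,.1655,.106)))
crop('wrist6',230,140,330,250,5,'c6a');crop('wrist6',350,90,510,220,5,'c6b')
q=np.load('wrist6.npz');print(np.linalg.inv(q['view'])[:3,3])
"
```

```text
(np.float64(281.81840593284875), np.float64(216.05365265814956))
[0.41627161 0.24804856 0.31878508]
```

View pics/c6a.png

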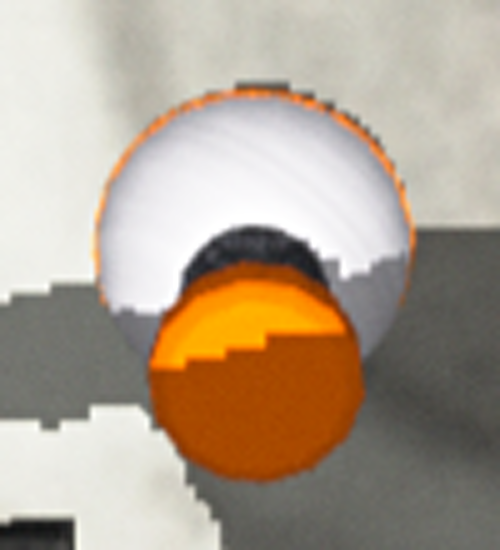

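View pics/c6b.png

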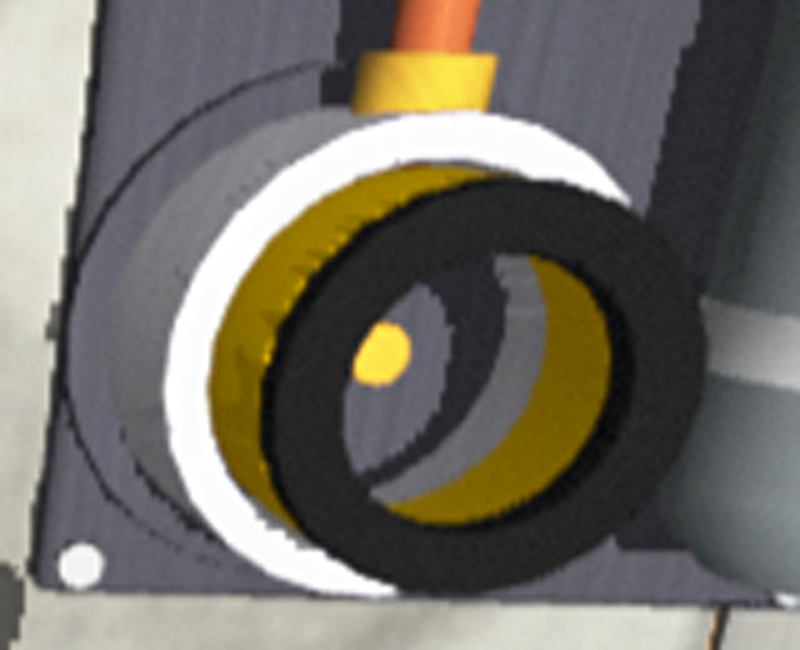

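```bash
python3 -c "
from h import *
p=pt('wrist6',446.6,167.3,z=.078);print(p)
q=np.load('wrist6.npz')
for c in [(.5585,.196,.078),(.556,.196,.078),p]:
  P=np.array([proj('wrist6',(c[0]+.035*np.cos(a),c[1]+.035*np.sin(a),.078)) for a in np.linspace(0,6.28,90)])
  print(P.min(0),P.max(0))
print('obs',350+262/5,350+706/5,90+180/5,90+592/5)
print(pt('wrist6',281.4,216,z=.106))
"
```

```text
[0.55354402 0.19757755 0.078     ]
[408.7278216  124.77103577] [496.91515103 209.6051138 ]
[405.67478998 124.77118582] [493.78670524 209.59663785]
[402.94950198 122.66219267] [491.18623523 207.84794446]
obs 402.4 491.2 126.0 208.4
[0.41917973 0.16554293 0.106     ]
```

```bash
python3 -m handwheel '[[60,[1,4,30],[-0.6,0.3,0]],[60,[1,4,60],[-0.6,0.3,0]],[60,[1,4,90],[-0.6,0.3,0]],[60,[1,4,108],[-0.6,0.3,0]],[60,[1,4,117],[-0.6,0.3,0]],[60,[1,4,117],[-0.6,0.3,0]],[60,[1,4,117],[-0.6,0.3,0]]]' 60
python3 -c "
from h import *
snap('side','side7');go((.4195,.1655,.059),1.571);crop('side7',210,130,350,260,5,'c7')"
```

```text
t: 5.83
tcp_pos: [0.4188, 0.1651, 0.0593]
eef_rot: [[-0.001, 1.0, -0.0], [1.0, 0.001, 0.0], [0.0, -0.0, -1.0]]
force: [0.3, 0.3, -0.2]
grip_width: 0.0655
shift [0.4 0.1 1. ] rotvec [ 0.1 -0.   0. ] tcp [0.4194 0.1651 0.06  ] F [-0.4 -0.4  0.5] w 0.0651 t 5.8833
```

View pics/c7.png

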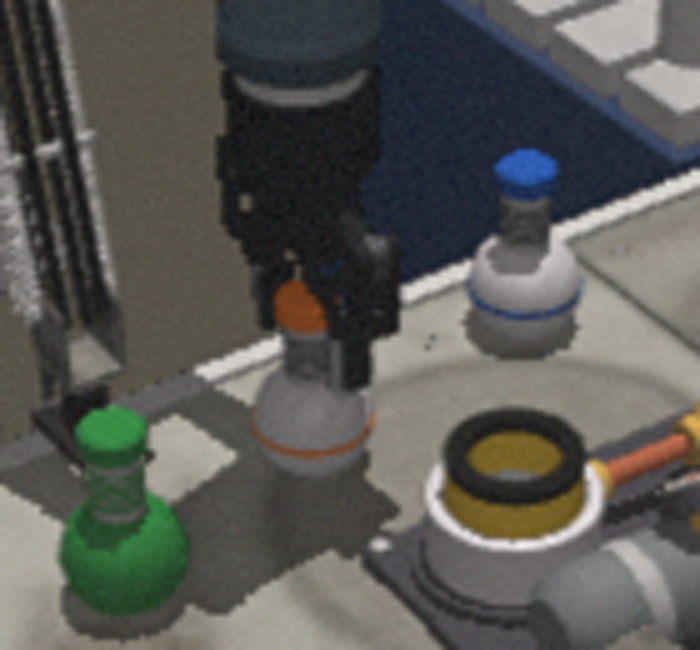

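```bash
python3 -m handwheel '[[255,[0,0,0],[0,0,0]],[255,[0,0,0],[0,0,0]],[255,[0,0,0],[0,0,0]],[255,[0,0,0],[0,0,0]],[255,[0,0,0],[0,0,0]],[255,[0,0,0],[0,0,0]],[255,[0,0,-10],[0,0,0]],[255,[0,0,-30],[0,0,0]],[255,[0,0,-60],[0,0,0]],[255,[0,0,-75],[0,0,0]]]' 80
python3 -c "
from h import *
snap('side','side8');go((.4905,.19,.18),1.571);crop('side8',210,100,350,230,5,'c8')"
```

```text
t: 6.72
tcp_pos: [0.4191, 0.1646, 0.1369]
eef_rot: [[0.0, 1.0, 0.003], [1.0, -0.0, 0.001], [0.001, 0.003, -1.0]]
force: [0.9, 0.4, -1.6]
grip_width: 0.031
shift [ 25.1  70.  -40.4] rotvec [ 0.4 -0.1  0. ] tcp [0.4208 0.1649 0.139 ] F [ 1.2  0.1 -0.2] w 0.0309 t 6.7667
```

View pics/c8.png

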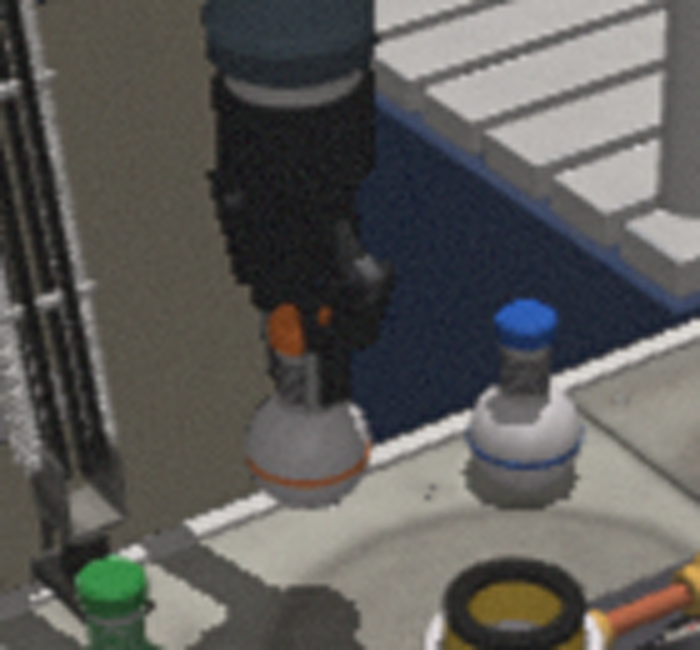

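```bash
python3 -c "
from h import *
for z in (.08,.107,.186): print(z,proj('side8',(.4208,.165,z)),proj('side8',(.4208,.165,z))-np.array([210,100]))
snap('wrist','wrist8');snap('scene','scene8');crop('scene8',230,150,350,260,6,'c8b')"
```

```text
0.08 (np.float64(271.8437357783086), np.float64(196.20920938911487)) [61.84373578 96.20920939]
0.107 (np.float64(271.4641904791104), np.float64(187.53067591773157)) [61.46419048 87.53067592]
0.186 (np.float64(270.2990256594513), np.float64(160.88847561001677)) [60.29902566 60.88847561]
```

View pics/wrist8.png

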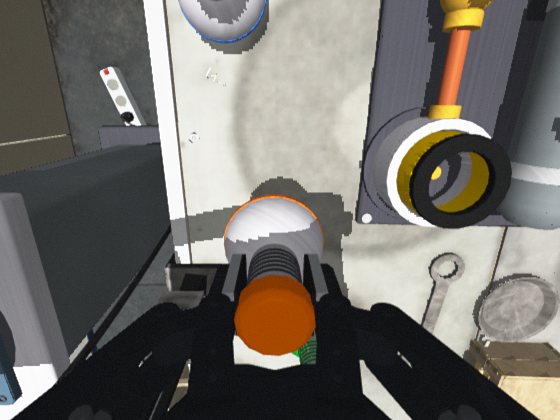

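View pics/c8b.png

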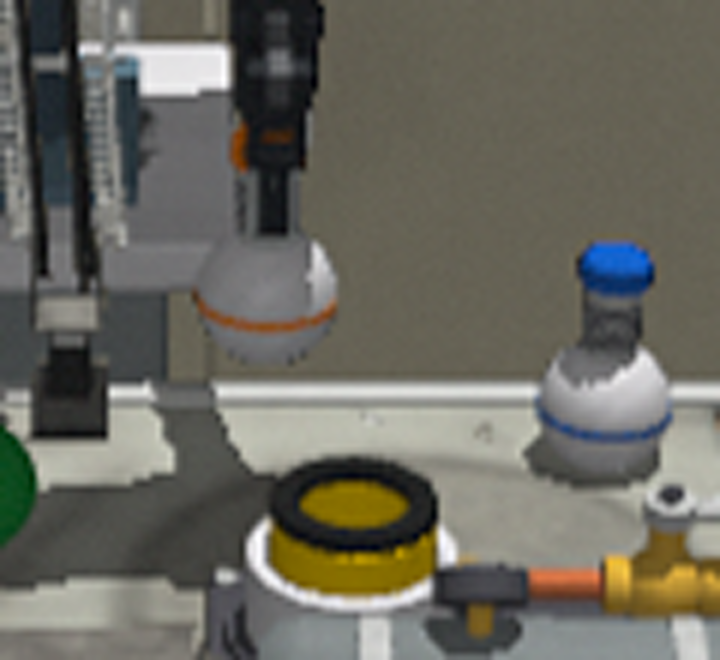

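```bash
python3 -m handwheel '[[255,[0,0,-25],[0,0,0]],[255,[4,20,-36],[0,0,0]],[255,[9,40,-36],[0,0,0]],[255,[14,62,-36],[0,0,0]],[255,[19,84,-36],[0,0,0]],[255,[24,106,-36],[0,0,0]],[255,[29,124,-36],[0,0,0]],[255,[31,135,-36],[0,0,0]],[255,[31,137,-36],[0,0,0]],[255,[31,137,-36],[0,0,0]]]'
python3 -c "
from h import *
for n in ('scene','side','wrist'): snap(n,n+'9')
go((.557,.196,.175),1.571);crop('scene9',240,150,340,260,6,'c9b');crop('side9',250,110,380,260,5,'c9a')"
```

```text
t: 7.7
tcp_pos: [0.5545, 0.1952, 0.168]
eef_rot: [[0.0, 1.0, -0.004], [1.0, -0.0, -0.001], [-0.001, -0.004, -1.0]]
force: [-0.0, -0.0, -3.0]
grip_width: 0.0308
shift [ 0.7  3.2 -5.7] rotvec [-0.1  0.   0. ] tcp [0.5538 0.1953 0.1693] F [ 0.1 -0.6 -2.8] w 0.0306 t 7.85
```

View pics/c9a.png

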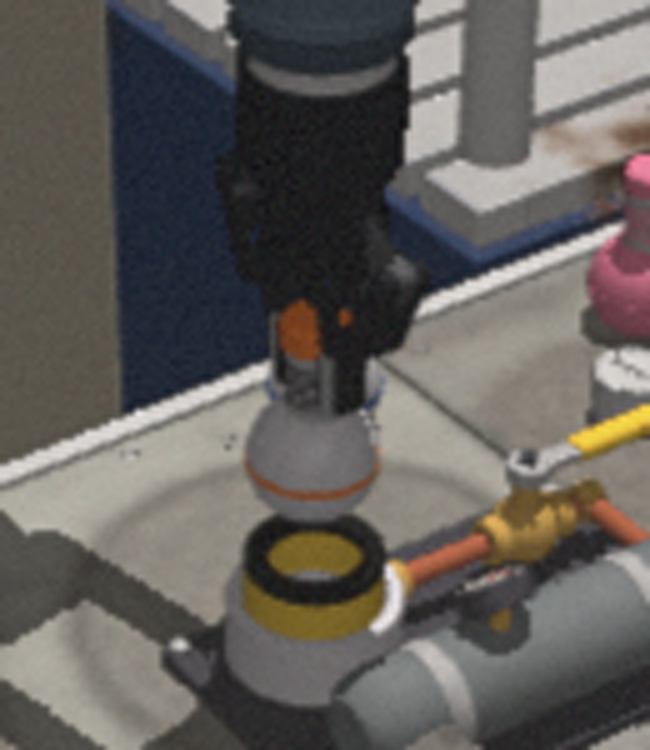

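View pics/c9b.png

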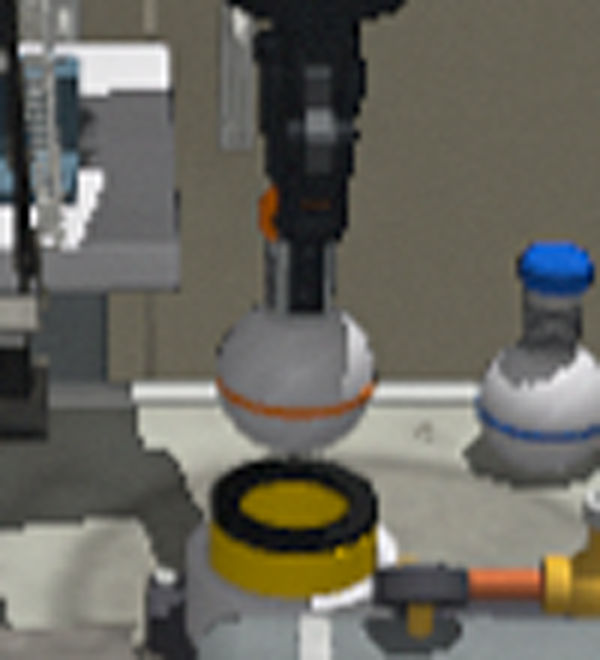

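View pics/wrist9.png

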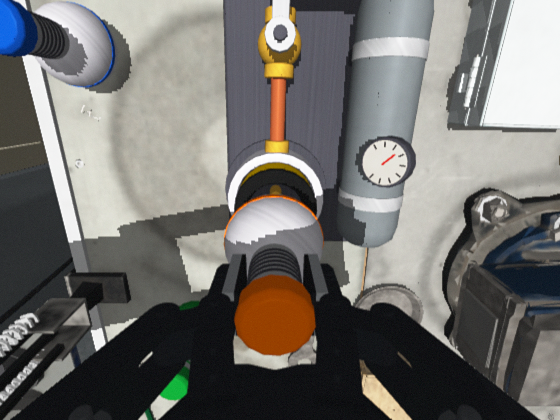

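```bash
python3 -c "
from h import *
def P(fn):
    q=np.load(fn+'.npz'); K=np.array([[q['f'],0,q['cx']],[0,q['f'],q['cy']],[0,0,1]]); return K@np.diag([1,-1,-1])@q['view'][:3]
def tri(a,b):
    X=cv2.triangulatePoints(P('scene9'),P('side9'),np.array(a,float).reshape(2,1),np.array(b,float).reshape(2,1)); return (X[:3]/X[3]).ravel()
# ball: scene x 216..375,y 300?..455 ; ring scene outer 211..378, y 458..552
print('ball',tri((240+295.5/6,150+378/6),(250+313.5/5,110+458/5)))
print('ring',tri((240+294.5/6,150+505/6),(250+315.5/5,110+553/5)))
p=(.5538,.1953,.137); print(proj('scene9',p),(240+295.5/6,150+378/6),proj('side9',p),(250+313.5/5,110+458/5))
"
```

```text
ball [0.55538794 0.19575369 0.13160497]
ring [0.55563798 0.1974503  0.07340108]
(np.float64(288.98631141377166), np.float64(210.90104327975519)) (289.25, 213.0) (np.float64(312.19781170815116), np.float64(199.3142665070733)) (312.7, 201.6)
```

```bash
python3 -m handwheel '[[255,[1.5,1,10],[0,0,0]],[255,[1.5,1,18],[0,0,0]],[255,[1.5,1,25],[0,0,0]],[255,[1.5,1,30],[0,0,0]],[255,[1.5,1,33],[0,0,0]],[255,[1.5,1,35],[0,0,0]],[255,[1.5,1,35],[0,0,0]],[255,[1.5,1,35],[0,0,0]]]' 100
python3 -c "
from h import *
for n in ('scene','side'): snap(n,n+'10')
go((.555,.197,.132),1.571);crop('scene10',240,160,340,260,6,'c10b');crop('side10',250,130,380,260,5,'c10a')"
```

```text
t: 8.52
tcp_pos: [0.5564, 0.197, 0.1354]
eef_rot: [[-0.0, 1.0, 0.0], [1.0, 0.0, 0.0], [0.0, 0.0, -1.0]]
force: [-0.1, 0.6, -2.9]
grip_width: 0.0303
shift [-0.1 -1.6  3.6] rotvec [ 0. -0.  0.] tcp [0.5566 0.1971 0.1356] F [-0.2  0.4 -2.9] w 0.0307 t 8.6167
```

View pics/c10a.png

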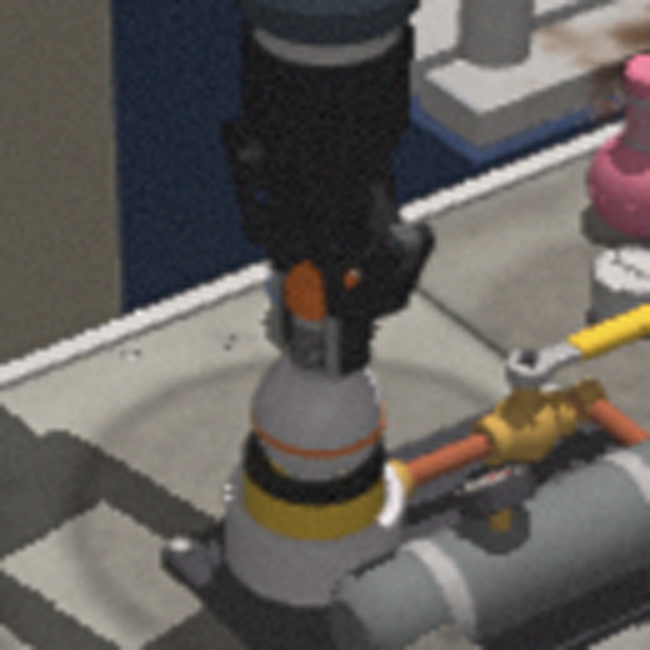

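View pics/c10b.png

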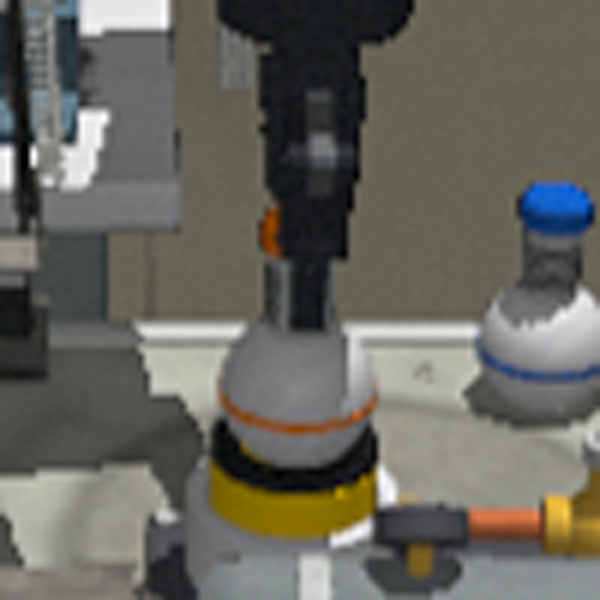

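```bash
python3 -m handwheel '[[255,[-1.5,-1.5,0],[0,0,0]],[255,[-1.5,-1.5,2],[0,0,0]],[255,[-1.5,-1.5,4],[0,0,0]],[255,[-1.5,-1.5,7],[0,0,0]],[255,[-1.5,-1.5,10],[0,0,0]],[255,[-1.5,-1.5,13],[0,0,0]],[255,[-1.5,-1.5,13],[0,0,0]],[255,[-1.5,-1.5,13],[0,0,0]]]' 120
python3 -c "
from h import *
for n in ('scene','side'): snap(n,n+'11')
go((.555,.196,.132),1.571);crop('scene11',240,160,340,260,6,'c11b');crop('side11',250,130,380,260,5,'c11a')"
```

```text
t: 9.28
tcp_pos: [0.5553, 0.196, 0.1231]
eef_rot: [[-0.0, 1.0, 0.002], [1.0, 0.0, 0.001], [0.001, 0.002, -1.0]]
force: [-2.7, 1.3, 7.0]
grip_width: 0.0299
shift [ 0.  -0.3 -8.8] rotvec [ 0.1 -0.   0. ] tcp [0.5553 0.196  0.1232] F [-2.3  2.6  7. ] w 0.0301 t 9.3833
```

View pics/c11a.png

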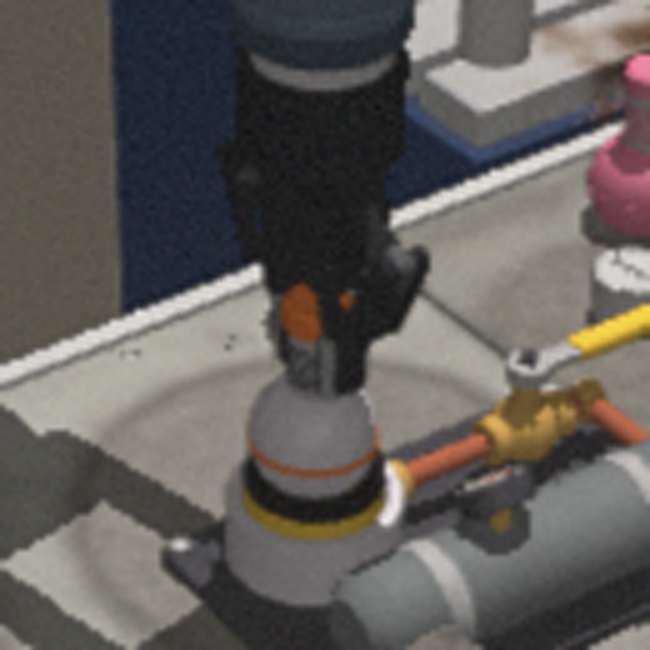

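View pics/c11b.png

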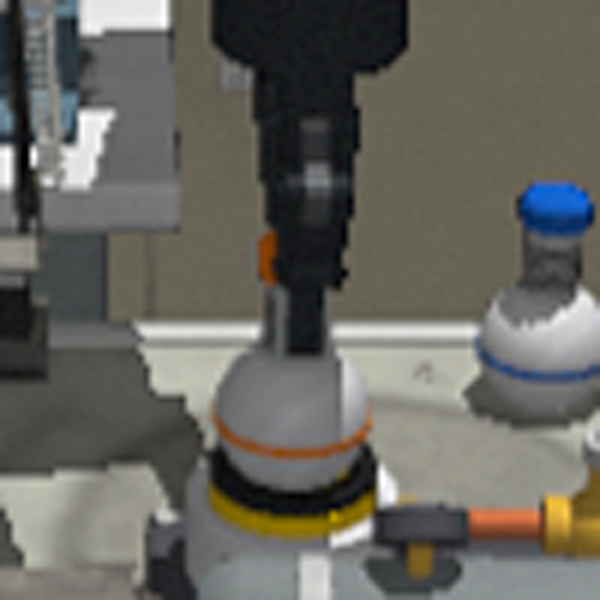

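```bash
python3 -m handwheel '[[255,[0.5,0,3],[0,0,0]],[255,[0.5,0,6],[0,0,0]],[255,[0.5,0,9],[0,0,0]],[255,[0.5,0,12],[0,0,0]],[255,[0.5,0,14],[0,0,0]],[255,[0.5,0,16],[0,0,0]],[255,[0.5,0,18],[0,0,0]],[255,[0.5,0,18],[0,0,0]],[255,[0.5,0,18],[0,0,0]]]' 120
python3 -c "
from h import *
for n in ('scene','side'): snap(n,n+'12')
go((.555,.196,.108),1.571);crop('scene12',240,160,340,260,6,'c12b');crop('side12',250,130,380,260,5,'c12a')"
```

```text
t: 10.13
tcp_pos: [0.5561, 0.1976, 0.109]
eef_rot: [[-0.0, 1.0, 0.005], [1.0, 0.0, 0.003], [0.003, 0.005, -1.0]]
force: [-8.3, 3.7, 27.7]
grip_width: 0.03
shift [-1.5 -1.1  1. ] rotvec [ 0.3 -0.2  0. ] tcp [0.5561 0.1975 0.109 ] F [-8.7  2.4 28.8] w 0.0298 t 10.2333
```

View pics/c12a.png

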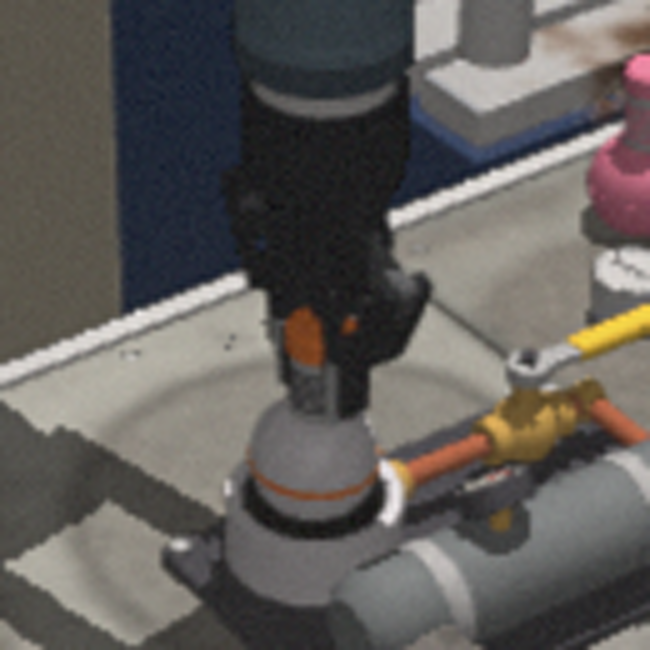

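View pics/c12b.png

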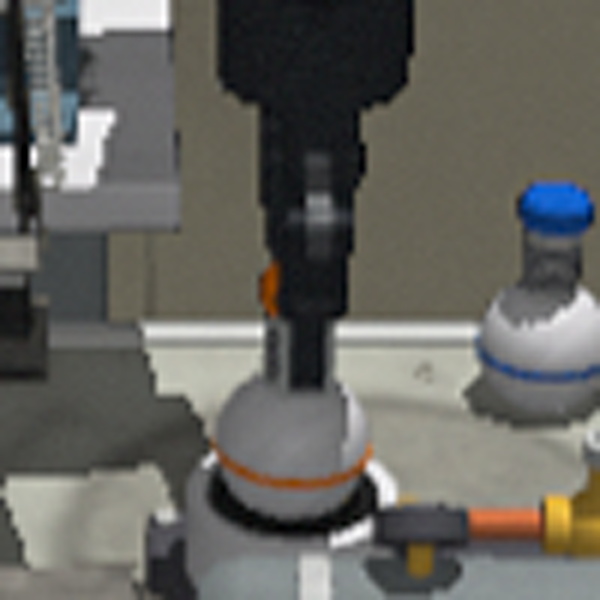

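```bash
python3 -m handwheel '[[255,[-0.5,-0.5,1],[0,0,0]],[255,[-0.5,-0.5,1],[0,0,0]],[255,[-0.5,-0.5,1],[0,0,0]],[255,[-0.5,-0.5,1],[0,0,0]],[255,[-0.5,-0.5,1],[0,0,0]],[255,[-0.5,-0.5,1],[0,0,0]],[255,[-0.5,-0.5,1],[0,0,0]],[255,[-0.5,-0.5,1],[0,0,0]]]' 120
python3 -c "
from h import *
for n in ('scene','side','wrist'): snap(n,n+'13')
go((.555,.196,.108),1.571);crop('side13',270,180,400,270,6,'c13a')"
```

```text
t: 10.9
tcp_pos: [0.5561, 0.1974, 0.1089]
eef_rot: [[-0.0, 1.0, 0.007], [1.0, 0.0, 0.003], [0.003, 0.007, -1.0]]
force: [-10.0, 4.5, 31.5]
grip_width: 0.0301
shift [-1.4 -1.1  0.9] rotvec [ 0.4 -0.2  0. ] tcp [0.5561 0.1974 0.1089] F [-9.1  4.3 32.8] w 0.0302 t 11.05
```

View pics/c13a.png

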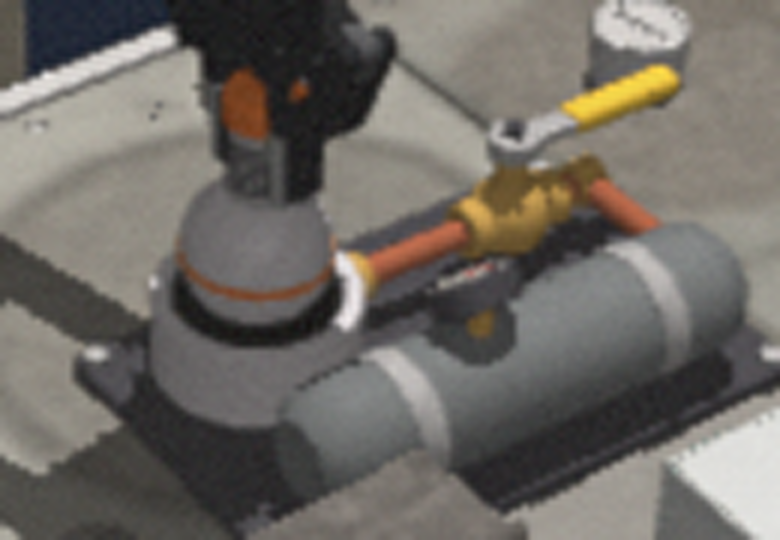

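View pics/scene13.png

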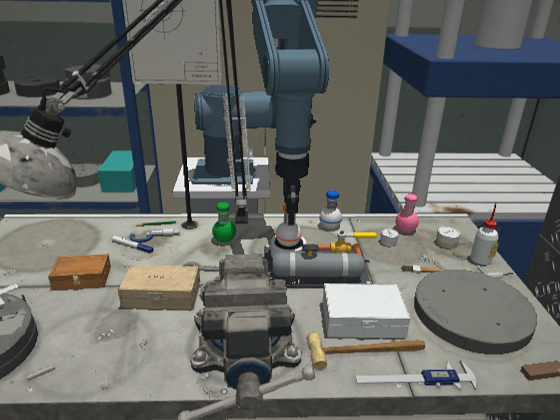

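View pics/wrist13.png

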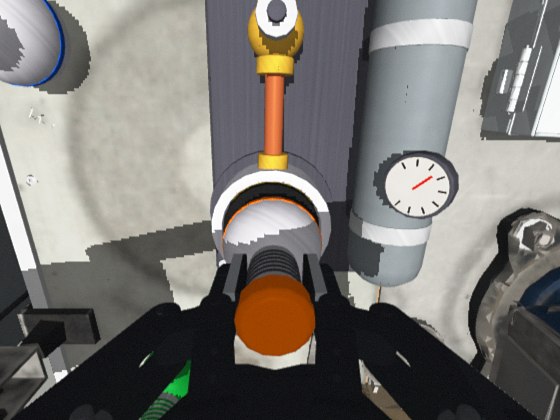

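```bash
python3 -c "
from bench import robot
print(robot.sign_off()); s=robot.get_state(); print(s['t'],s['tcp_pos'],s['force'],s['grip_width'])"
```

```text
the job is handed in; nothing more can be done
None
the job is handed in; nothing more can be done
```

I opened the valve first, then set the orange flask in the cradle ring, pressed it down to the stop, and handed in while still holding it pressed, at about 11 s. There is no verdict yet, and I could not read the state after handing in.

- **Valve:** I pinched the yellow lever and swung it to its stop, where the wrist force rose to about 30 N. In the wrist picture the lever stood at 1.59 rad in the world frame, which is fully open once the station's small turn (about -0.02 rad) is allowed for. The last pictures still show it lying along the pipe.
- **Flask:** It was gripped at the neck, lifted and set in the ring. The fingers read about 30 mm there, against the 27 mm stated for the neck, but the flask did not slip and stayed upright.
- **Press:** The tool stopped at z 0.109, against 0.108 calculated for home. Another 1 mm of push raised the force to about 32 N with no further movement, so the ring is at its stop. No yellow skirt is visible in the pictures.
- **Other things:** The blue flask, tin, spanner, marker, micrometer and look-alikes appear unmoved in the last pictures.
- **Disagreement:** The cameras differed by up to 7 mm on the ring's position. I settled it by comparing the flask and the ring in the same pictures before pressing. A sideways force of about 10 N remained at the end.

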